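Mark a heel block in the bench press

ROBOT

A 6-joint arm with a two-finger parallel gripper is mounted at the origin on the work surface. World frame = base frame: x ahead of the robot, y to its left, z up, the work surface at z = 0. Lengths are in m, angles in rad, forces in N, time in s.
With the tool pointing down it reaches from about 0.325 to 0.75 m from the base axis. Payload 7.6 kg.
Tool frame: the origin (TCP) lies at the very end of the fingers, on their centre line; the grasp point (between the pads) lies 19 mm behind it (env.hold_point_z is the distance from the TCP to the grasp point, in m); z points along the fingers, y is the line along which they close (so a half turn about z gives the same grasp; the last joint's range is limited). The gripper opens to 85 mm and grips with 20 to 120 N. Pads are 22 mm wide; open, the fingers measure 114 mm over their backs; the gripper's body (76 mm by 85 mm) begins 54 mm behind the grasp point. The pads swing forward as they close: fully open they stand 13 mm farther back than shut.
Start: joints at [1.157, 0.052, 1.401, -0, 1.689, -0.07], TCP at [0.177, 0.494, 0.231] pointing down, gripper open.
Joint ranges: [-2.9, 2.9], [-0.91, 2.17], [0.12, 2.37], [-1.06, 4.2], [0.26, 2.73], [-2.93, 2.93]. Speed limits (rad/s): [2.57, 2.57, 3.01, 3.14, 3.14, 3.14].

INTERFACE

Orientations are given as a rotation vector (axis times angle).
In Python, from rig import env gives the robot as it stands.
- The arm moves only by the shell command python3 -m creep 'ROWS' [FORCE]. ROWS is JSON, a list of rows, each an object with "translation": the shift along the world's x, y, z in cm, a list of three; "angular": the turn, a rotation vector about the world's x, y, z in degrees, a list of three; "jaw": the finger opening in cm, from 0 to 8.54. In form: [{"translation": [x, y, z], "angular": [wx, wy, wz], "jaw": jaw}, ...]. A call has 1 to 8 rows; each row is the pose to reach, as a shift and turn from the pose commanded when the call began; what a row does not reach only later rows make up. A row lasts 1/8 s, in which the tool goes at most 62.5 mm and 10.7 degrees, less where a joint would pass 70% of its speed; a pose out of reach is approached as far as the arm can. A call with a gripper value outside its range is refused whole. The fingers move at their own pace and stop on an object; FORCE is the grip in N (left out, the last holds). Time passes only in rows, so rows that repeat a pose let the fingers close. It gives the time, the measured TCP pose, the force, the opening and the grip force at its end, in the units of the state.
- env.state(): the state, without advancing time (a new reading comes with each control period).
- env.capture(name): name is "side" or "top" or "wrist"; returns a dict with "color" (384x512x3 uint8, red, green, blue), "fov_y" (degrees; the focal length in pixels is half the picture's height over the tangent of half this angle, whatever the lens; pixels are square), "cx", "cy" (the principal point, pixels), "eye" and "orientation" of the camera in the world. Camera axes: x right, y down, z forward; pixel columns grow to the right and rows downward; lengths in m; the calibration is good to about 2 mm. A picture is of the moment at which its call begins. There is no depth.
- env.close_job(): hands the job in; it is judged then, once.
Trained networks look in the newest picture that a camera, given by its name, has taken for a name from the list of things; names that differ only in an ending like _2 or _b are one class to them, and where a whole thing is asked for, a point or a joint stands for the part that bears it (a point fixed in the world has none). Each returns a list of dicts, best first, with "score" (0 to 1); they miss things now and then, are a little off and sometimes report something else, mostly with a low value. They report only what shows in the picture. A call takes as long as a camera call. They do not tell look-alikes from the thing itself.
- env.cut_out(thing, camera): "region" (384x512 bool, what is visible of it) and "location" ([column, row] in pixels, amid what is visible of it).
- env.spot_point(thing, camera): "location" ([column, row] in pixels: a listed point, or the origin of a listed thing).
The state is a dict: "time": time; "joint_positions": joint angles; "dq": joint speeds; "effort": joint torques, N m; "eef_pos": TCP position; "tool_rot": TCP orientation; "ft_force": force on the tool from outside, world axes, zero at the start; "torque": the same for the moment, N m; "opening": finger opening in m; "grasp_force": force on a finger pad.
Only numpy, scipy, OpenCV 4.12 (cv2) and the standard library are available. Lean on these libraries where they do the work, as an engineer would, in place of code of your own. Each camera call takes 0.05 s, during which the arm holds its last target. There are 200 camera calls.

TASK

Lift the grip end of the wooden box's sliding lid over its stop lip, slide the lid out and lay it flat on the bench clear of the box. Take out the heel block with the rounded end and lay it flat on the middle of the press bed, lengthwise between ram and anvil with its rounded end towards the anvil, and let go; then tilt the press lever fully towards the bed so that the ram squeezes the block, hold it for one full second, and let it spring back upright. Leave the block on the bed, the square-ended block in the box and everything else on the bench where it is.

Things in the scene. Friction and masses are not known exactly. Their poses are not given: they have to be found in the camera images.
- box: Plain wooden box fixed to the bench, 112 (x) x 176 (y) x 68 mm high, origin under its centre; the lid slides out at its -x end. Inner floor 8 mm above the bench, inside 92 x 152 mm. The lid lies on ledges 51 mm above the bench; the long sides are 57 mm high, and only along the 28 mm at the +x end rise to 68 mm with covers over the lid edges, leaving 7 mm of play above the lid.
- lid_lip (a point): Middle of the top of the stop lip across the box's -x end, 4 mm high above the lid's ledges (box axes). The lid's grip end (or, within the grooves' play, the whole lid, level) must be raised 5 to 6 mm before the lid slides out towards the box's -x; after about 40 mm it is out of the grooves and can be lifted off.
- lid_grip (a point): Centre of the upright wooden grip bar on the sliding lid: bar 12 mm (x) by 40 mm (y) by 28 mm high, standing on the lid's top face, 34 mm from the lid's centre towards its -x (lip) end; this point is 14 mm above the lid's top face. Axes as the lid.
- lid_centre (a point): Centre of the lid plate, plywood 100 (x) x 160 (y) x 5 mm, about 90 g; x points away from the grip end, z up. There is clear bench for it to the left (+y) of the box, between the box and the shoe boxes, within 0.5 m of the robot in x.
- heel_centre (a point): Centre of the loose wooden heel block, 64 mm long (x) x 30 mm wide (y) x 40 mm high (z); its +x end is rounded (15 mm radius, a half round seen from above), its -x end is flat. About 60 g. Starts on the floor of the closed box, either on its left or right half, its rounded end away from the lip end.
- square_centre (a point): Centre of the other wooden block in the box, 64 x 30 x 40 mm with both ends flat. Not wanted: stays in the box.
- press_bed (a point): Centre of the press bed's top face, 24 mm above the bench (x away from the robot, y towards the anvil, z up). The block lies here along y. Free length 92 mm, from the ram pad (y = -42 mm) to the anvil (y = +50 mm), both centred on x = 0; anvil 46 mm, ram housing 46 mm high above the bed. Open in front and behind (x).
- anvil_face (a point): Centre of the upright steel anvil's face, 20 mm above the bed, at the left (+y) end of the bed; axes as press_bed.
- pad: Flat spring-loaded steel ram pad, 32 mm wide x 26 mm high, origin at the centre of its back face (pressing face 8 mm nearer the anvil), at the right end of the bed. It moves towards the anvil as the lever tilts, 80 mm per rad; it meets a block lying against the anvil at about 0.35 rad, then presses by its spring: about 3 N at 0.42 rad, 5 N at 0.5 rad.
- lever (a joint): Angle of the press's spring-centred lever (rad): 0 upright, positive towards the ram, bed and anvil (+y of the press), stops at +-0.55. Spring 0.5 N m per rad plus the ram's load: about 10 N at the knob at 0.5 rad. It recentres by itself when let go.
- lever_knob (a point): Centre of the black ball knob (26 mm diameter) on the lever's 10 mm steel rod, 125 mm above the bench when upright; the pivot is 80 mm straight below it; the lever swings in the press's y-z plane. Site axes turn with the lever; at 0 they are the press's. A hood hangs above it (see hood_edge).
- hood_edge (a point): Middle of the lower front edge of the hood over the lever, 240 mm above the bench, 12 mm nearer the robot than the lever. The hood is 40 mm thick, 120 mm wide (y) and runs back (x) to a column 80 mm behind the lever, so the tool must come to the lever from the front, leaning 30 to 50 degrees from vertical.
- clog_a: Bystander: the blue-topped clog (240 x 90 x 85 mm), loose on the bench; leave it alone.
- clog_b: Bystander: the white clog (240 x 90 x 85 mm), loose on the bench; leave it alone.
- hammer: Bystander: the wood-handled hammer, loose on the bench; leave it alone.
- tape: Bystander: the roll of tape (90 mm across, 24 mm high), loose on the bench; leave it alone.
- jar: Bystander: the amber jar (60 mm across, 85 mm high), loose on the bench; leave it alone.
- tin: Bystander: the open tin (72 mm across, 50 mm high), loose on the bench; leave it alone.
- brush: Bystander: the flat brush (160 mm long), loose on the bench; leave it alone.
- lid: The lid itself (see lid_grip, lid_centre); origin at the centre of its underside.
- heel: The heel block itself (see heel_centre); origin at the centre of its underside.
Not all that is in view belongs to the job. Of the things shaped like the lid, the wooden one is meant.

How it is judged:
On the way, in this order (a step that is already met when the one before it is completed fails the run):
1. the lid lies flat on the bench, clear of the box and let go (height (world z) of lid_centre below 0.01 m and angle between lid_centre's own z axis and vertical below 0.1 rad and horizontal distance between lid_centre and box above 0.1 m and contact force between the fingers and lid below 0.1 N), for 0.2 s.
2. the heel block lies flat on the middle of the press bed, lengthwise, rounded end to the anvil, let go (x of heel_centre in the frame of press_bed between -0.012 and 0.012 m and y of heel_centre in the frame of press_bed between -0.02 and 0.025 m and z of heel_centre in the frame of press_bed between 0.016 and 0.024 m and angle between heel_centre's own z axis and vertical below 0.1 rad and angle between the x axis of heel_centre and the y axis of press_bed, either way round below 0.2 rad and x of anvil_face in the frame of heel_centre above 0.02 m and contact force between the fingers and heel below 0.1 N), for 0.2 s.
3. the lever is tilted to the bed and the ram squeezes the block with over 2 N for 0.9 s (all of step 2 and value of joint lever above 0.36 rad and contact force between pad and heel above 2 N), for 0.9 s.
4. the lever is back upright by itself (value of joint lever between -0.06 and 0.06 rad and contact force between anything else and lever below 0.1 N), for 0.2 s.
At the end, for the whole second after the job is handed in: Lid flat on the bench, over 100 mm (centres) from the box; heel block flat on the bed (within 12 mm across, -20 to +25 mm along, 0.2 rad), rounded end to the anvil; lever within 0.06 rad of upright; square block in the box; all at rest (height (world z) of lid_centre below 0.01 m and angle between each of lid_centre, heel_centre's own z axis and vertical below 0.1 rad and horizontal distance between lid_centre and box above 0.1 m and x of heel_centre in the frame of press_bed between -0.012 and 0.012 m and y of heel_centre in the frame of press_bed between -0.02 and 0.025 m and z of heel_centre in the frame of press_bed between 0.016 and 0.024 m and angle between the x axis of heel_centre and the y axis of press_bed, either way round below 0.2 rad and x of anvil_face in the frame of heel_centre above 0.02 m and value of joint lever between -0.06 and 0.06 rad and linear speed of each of heel, lid below 0.02 m/s and x of square_centre in the frame of box between -0.05 and 0.05 m and y of square_centre in the frame of box between -0.075 and 0.075 m and height (world z) of square_centre below 0.04 m); the robot touches nothing.
It fails at once if a bystander on the bench is moved by more than 30 mm (distance of any of clog_a, clog_b, hammer, tape, jar, tin, brush from where it was at the start of the episode above 0.03 m).
It fails at once if the square-ended block is lifted or carried off (distance of square_centre from where it was at the start of the episode above 0.04 m).
It also fails if it takes over 64 s, if anything falls off the work surface, if the arm or the gripper's body presses on something with over 40 N, if the wrist force passes 120 N, or if a joint passes its speed limit or range.

## Working session

There is one attempt and no reset: what is moved stays moved. The work goes in short steps, Python scripts to look and compute and a shell command to move; the robot and the scene stay as the last step left them, time stands still between calls to the robot, and variables do not carry over. Pictures are saved under pics/ and viewed, at most 13 in all, crops included, and the job is handed in when it is done.

```bash
ls; mkdir -p pics; cat > h.py <<'E'
import numpy as np, cv2
from scipy.spatial.transform import Rotation as R
from rig import env
def rot(o):
    o=np.array(o,float)
    return o if o.shape==(3,3) else (R.from_rotvec(o).as_matrix() if o.size==3 else R.from_quat(o).as_matrix())
def ray(c,px):
    f=c['color'].shape[0]/2/np.tan(np.radians(c['fov_y'])/2)
    d=rot(c['orientation'])@np.array([(px[0]-c['cx'])/f,(px[1]-c['cy'])/f,1.])
    return np.array(c['eye']),d
def onz(c,px,z):
    e,d=ray(c,px); return e+d*(z-e[2])/d[2]
def tri(rays):
    A=np.zeros((3,3));b=np.zeros(3)
    for e,d in rays:
        d=d/np.linalg.norm(d);P=np.eye(3)-np.outer(d,d);A+=P;b+=P@e
    return np.linalg.solve(A,b)
def proj(c,p):
    f=c['color'].shape[0]/2/np.tan(np.radians(c['fov_y'])/2)
    q=rot(c['orientation']).T@(np.array(p)-np.array(c['eye'])); return [c['cx']+f*q[0]/q[2],c['cy']+f*q[1]/q[2]]
def save(n,im): cv2.imwrite('pics/'+n,im[:,:,::-1])
E
python3 - <<'E'
from h import *
print(env.state())
cs={}
for n in('top','side'):
    c=cs[n]=env.capture(n); save(n+'0.png',c['color']); print(n,{k:v for k,v in c.items() if k!='color'})
for t in ['box','lid_lip','lid_grip','lid_centre','press_bed','anvil_face','pad','lever_knob','hood_edge']:
    rs=[]
    for n in cs:
        r=env.spot_point(t,n)
        print(t,n,[(np.round(x['location'],1).tolist(),round(x['score'],2)) for x in r[:3]])
        if r: rs.append(ray(cs[n],r[0]['location']))
    if len(rs)==2: print('   ',tri(rs).round(4))
E
```

```text
pics
{'time': 0.0, 'joint_positions': array([ 1.15669021e+00,  5.28446744e-02,  1.40173578e+00, -1.40335221e-05,
        1.68858182e+00, -7.03326493e-02]), 'dq': array([-0.00038777, -0.00106994,  0.00043119,  0.00201753, -0.00122694,
        0.00111179]), 'effort': array([ 2.51905112e-04, -3.81663930e+01, -3.60189486e+01, -4.02569174e-05,
        6.09501352e-03,  3.58874701e-06]), 'eef_pos': array([0.1768248 , 0.49400837, 0.2304627 ]), 'tool_rot': array([-5.37283274e-01, -3.09493860e+00,  2.39855461e-03]), 'ft_force': array([ 0.72844543, -0.51214067,  0.00559998]), 'torque': array([0.00095206, 0.00753615, 0.02490346]), 'grasp_force': 0.0, 'opening': 0.08514322704728548}
top {'fov_y': 57.582388798576105, 'cx': 263.819302060288, 'cy': 189.858814797266, 'eye': array([0.4712731 , 0.00361045, 1.2352129 ]), 'orientation': array([-2.17527104,  2.19321005, -0.0820922 ])}
side {'fov_y': 47.88341291350058, 'cx': 253.85122433977975, 'cy': 189.0278817913265, 'eye': array([ 0.22958879, -1.14817746,  1.14114878]), 'orientation': array([-2.23624486,  0.29529999, -0.14406442])}
box top [([228.5, 181
[... 604 characters left out ...]
.3199  0.3381 -0.0009]
press_bed top [([293.0, 193.3], 0.71)]
press_bed side [([261.3, 237.4], 0.77), ([283.7, 256.8], 0.29)]
    [ 0.5457 -0.0984  0.0305]
anvil_face top [([276.2, 188.9], 0.72), ([305.4, 189.6], 0.63)]
anvil_face side [([255.7, 222.2], 0.64), ([251.5, 187.9], 0.5)]
    [ 0.5508 -0.038   0.0502]
pad top [([306.5, 189.8], 0.59), ([251.1, 236.6], 0.36)]
pad side [([280.7, 235.1], 0.35)]
    [ 0.5769 -0.1455  0.077 ]
lever_knob top [([356.3, 185.5], 0.52)]
lever_knob side [([284.5, 257.6], 0.63), ([252.3, 186.2], 0.4)]
    [ 0.5636 -0.2924  0.1266]
hood_edge top [([371.0, 184.3], 0.7)]
hood_edge side [([284.2, 232.6], 0.56), ([259.7, 193.9], 0.24)]
    [ 0.5551 -0.3016  0.2471]
```

```bash
python3 - <<'E'
import cv2
a=cv2.imread('pics/top0.png')[90:330,110:430];cv2.imwrite('pics/top0c.png',cv2.resize(a,None,fx=2.5,fy=2.5,interpolation=cv2.INTER_CUBIC))
a=cv2.imread('pics/side0.png')[110:335,110:410];cv2.imwrite('pics/side0c.png',cv2.resize(a,None,fx=2.6,fy=2.6,interpolation=cv2.INTER_CUBIC))
E
```

```text
(no output)
```

View pics/top0c.png

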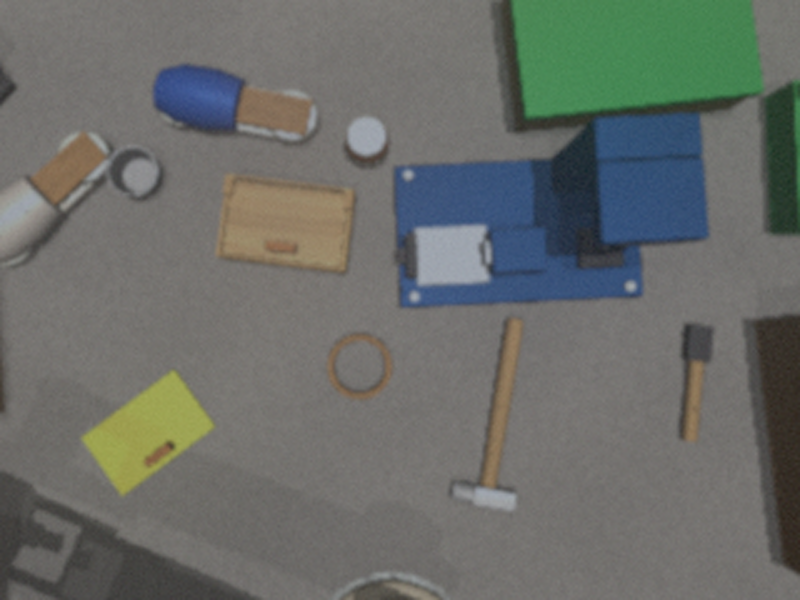

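View pics/side0c.png

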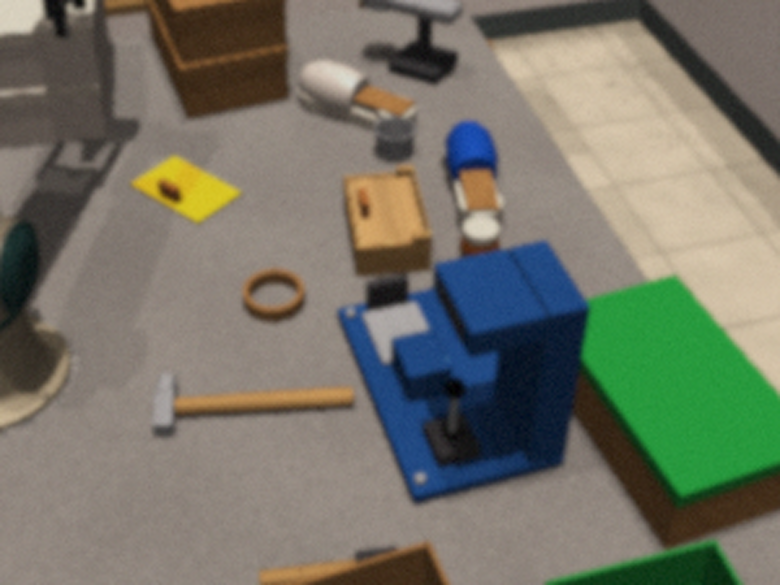

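The top view shows the wooden box at about crop (288,223), which is full-frame (225,179). The lid's grip is at (222,188) and the yellow decoy lid at (168,263). The press runs from (270,160) to (366,210), with its bed at (291,192). The side view agrees, and it shows the knob under the hood at about (284,258). There is clear bench around full-frame (200,222), below and to the left of the box.

```bash
python3 - <<'E'
from h import *
c=env.capture('top'); s=env.capture('side')
def rect(m,z):
    cn=max(cv2.findContours(m.astype(np.uint8),0,1)[0],key=cv2.contourArea)[:,0,:]
    w=np.array([onz(c,p,z)[:2] for p in cn]); r=cv2.minAreaRect((w*1000).astype(np.float32)); return r
for t,z in(('box',.057),('lid',.056),('tin',.05),('tape',.024),('clog_b',.03),('press_bed',0.0),('jar',.085)):
    for x in env.cut_out(t,'top')[:2]:
        print(t,round(x['score'],2),np.round(x['location']),np.round(rect(x['region'],z)[0]),np.round(rect(x['region'],z)[1:][0]),round(rect(x['region'],z)[2],1))
# grip: second hypothesis
g=[x['location'] for x in env.spot_point('lid_grip','top')]; gs=[x['location'] for x in env.spot_point('lid_grip','side')]
pick=lambda l,q: min(l,key=lambda p:np.hypot(p[0]-q[0],p[1]-q[1]))
a,b=pick(g,(223,189)),pick(gs,(252,189)); print('grip',a,b,tri([ray(c,a),ray(s,b)]),onz(c,a,.070))
# press screws crop px ->z~.012 ; 
for p in [(408,175),(414,297),(630,287)]: print(onz(c,(110+p[0]/2.5,90+p[1]/2.5),.008).round(4))
for p in [(218,257),(345,270),(355,188),(228,178)]: print('boxc',onz(c,(110+p[0]/2.5,90+p[1]/2.5),.057).round(4))
for p in [(220,325),(175,372),(328,365)]: print('place',onz(c,(110+p[0]/2.5,90+p[1]/2.5),.0).round(4))
E
```

```text
box 0.9 [248. 169.] [610.  53.] [84. 31.] 16.6
box 0.27 [225. 177.] [598. 138.] [166. 103.] 80.8
lid 0.97 [224. 178.] [598. 139.] [159.  96.] 84.0
lid 0.61 [200. 130.] [763. 205.] [233.  92.] 81.5
tin 0.56 [164. 158.] [675. 349.] [76. 69.] 89.5
tin 0.47 [333. 175.] [ 613. -225.] [249. 432.] 3.7
tape 0.76 [245. 240.] [385.  53.] [81. 42.] 51.9
clog_b 0.64 [205. 131.] [768. 209.] [238.  92.] 79.9
press_bed 0.73 [335. 173.] [ 621. -235.] [261. 447.] 2.1
press_bed 0.72 [128. 170.] [645. 491.] [105. 244.] 45.7
jar 0.66 [255. 142.] [703.  27.] [47. 61.] 89.5
jar 0.52 [334. 175.] [ 609. -217.] [239. 413.] 2.2
grip [225.0, 188.5] [251.9, 185.5] [0.56532646 0.12888583 0.08883662] [0.56324911 0.131719   0.07      ]
[ 0.6681 -0.0323  0.008 ]
[ 0.4953 -0.039   0.008 ]
[ 0.5068 -0.3425  0.008 ]
boxc [0.5505 0.2271 0.057 ]
boxc [0.5315 0.0555 0.057 ]
boxc [0.643  0.0414 0.057 ]
boxc [0.6581 0.2141 0.057 ]
place [0.4583 0.2345 0.    ]
place [0.3931 0.2973 0.    ]
place [0.401  0.0826 0.    ]
```

```bash
python3 -m creep '[{"translation":[5,-4.5,1],"angular":[0,0,-9],"jaw":8.5},{"translation":[10,-9,1],"angular":[0,0,-19],"jaw":8.5},{"translation":[15,-13.5,1],"angular":[0,0,-29],"jaw":8.5},{"translation":[20,-18,1],"angular":[0,0,-39],"jaw":8.5},{"translation":[25,-23,1],"angular":[0,0,-49],"jaw":8.5},{"translation":[30,-27.5,1],"angular":[0,0,-59],"jaw":7},{"translation":[34.5,-31.5,1],"angular":[0,0,-69],"jaw":6},{"translation":[38.5,-35.4,0],"angular":[0,0,-76.3],"jaw":6}]' 30 && python3 -m creep '[{"translation":[0,0,0],"angular":[0,0,0],"jaw":6},{"translation":[0,0,0],"angular":[0,0,0],"jaw":6},{"translation":[0,0,0],"angular":[0,0,0],"jaw":6}]'
python3 - <<'E'
from h import *
c=env.capture('wrist'); save('w1.png',c['color']); print(c['fov_y'],c['eye'],c['cx'],c['cy'])
for t,z in(('lid_grip',.07),('lid_centre',.0535),('lid_lip',.055),('box',0)):
    for x in env.spot_point(t,'wrist')[:2]: print(t,round(x['score'],2),np.round(x['location']),onz(c,x['location'],z).round(4))
E
```

```text
time: 2.55
eef_pos: [0.546, 0.1554, 0.2348]
tool_rot: [2.339, 2.096, 0.003]
ft_force: [0.2, 0.5, 0.9]
opening: 0.0598
grasp_force: 0.0
time: 2.92
eef_pos: [0.5438, 0.1581, 0.2347]
tool_rot: [2.332, 2.105, 0.001]
ft_force: [-1.1, -0.6, -0.4]
opening: 0.0597
grasp_force: 0.0
67.18291981897507 [0.5508246  0.2281933  0.37800728] 256.25918597208505 189.3485660429053
lid_grip 0.95 [11. 53.] [0.318  0.3025 0.07  ]
lid_grip 0.68 [275. 184.] [0.5625 0.1436 0.07  ]
lid_centre 0.93 [42. 33.] [0.3422 0.3213 0.0535]
lid_centre 0.71 [307. 180.] [0.6003 0.1401 0.0535]
lid_lip 0.62 [258. 184.] [0.5439 0.1419 0.055 ]
```

View pics/w1.png

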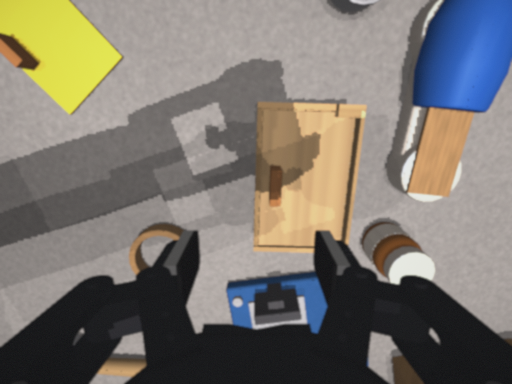

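The wrist view shows the wooden lid's grip at (276,186), with the box edges aligned with the tool to within 1°. The lip end is on the left of the picture. I'll go down onto the grip.

```bash
python3 -m creep '[{"translation":[2,-1.5,-5],"angular":[0,0,-0.5],"jaw":5},{"translation":[2,-1.5,-10],"angular":[0,0,-0.5],"jaw":5},{"translation":[2,-1.5,-14],"angular":[0,0,-0.5],"jaw":5},{"translation":[2,-1.5,-16],"angular":[0,0,-0.5],"jaw":5},{"translation":[2,-1.5,-17.3],"angular":[0,0,-0.5],"jaw":5},{"translation":[2,-1.5,-17.3],"angular":[0,0,-0.5],"jaw":5}]' && python3 -m creep '[{"translation":[0,0,0],"angular":[0,0,0],"jaw":0},{"translation":[0,0,0],"angular":[0,0,0],"jaw":0},{"translation":[0,0,0],"angular":[0,0,0],"jaw":0},{"translation":[0,0,0],"angular":[0,0,0],"jaw":0},{"translation":[0,0,0],"angular":[0,0,0],"jaw":0},{"translation":[0,0,0],"angular":[0,0,0],"jaw":0}]' 40
```

```text
time: 3.92
eef_pos: [0.5641, 0.142, 0.0607]
tool_rot: [-2.343, -2.092, 0.001]
ft_force: [-0.2, 0.3, 0.5]
opening: 0.0504
grasp_force: 0.0
time: 4.68
eef_pos: [0.5647, 0.1421, 0.0624]
tool_rot: [2.344, 2.091, 0.002]
ft_force: [-2.8, 0.4, 6.0]
opening: 0.0112
grasp_force: 39.6
```

```bash
python3 -m creep '[{"translation":[0,0,0.3],"angular":[0,0,0],"jaw":0},{"translation":[0,0,0.5],"angular":[0,0,0],"jaw":0},{"translation":[0,0,0.72],"angular":[0,0,0],"jaw":0},{"translation":[0,0,0.72],"angular":[0,0,0],"jaw":0}]'
```

```text
time: 5.18
eef_pos: [0.5642, 0.142, 0.0682]
tool_rot: [-2.343, -2.092, 0.001]
ft_force: [-2.5, 0.9, -0.9]
opening: 0.0113
grasp_force: 39.0
```

```bash
python3 -m creep '[{"translation":[-0.7,0.08,0],"angular":[0,0,0],"jaw":0},{"translation":[-1.4,0.16,0],"angular":[0,0,0],"jaw":0},{"translation":[-2.2,0.25,0],"angular":[0,0,0],"jaw":0},{"translation":[-3,0.34,0],"angular":[0,0,0],"jaw":0},{"translation":[-3.8,0.43,0],"angular":[0,0,0],"jaw":0},{"translation":[-4.6,0.52,0],"angular":[0,0,0],"jaw":0},{"translation":[-5.2,0.58,0],"angular":[0,0,0],"jaw":0},{"translation":[-5.2,0.58,0],"angular":[0,0,0],"jaw":0}]'
```

```text
time: 6.18
eef_pos: [0.5121, 0.1478, 0.0684]
tool_rot: [2.343, 2.092, 0.0]
ft_force: [0.1, -0.3, -1.0]
opening: 0.0112
grasp_force: 39.0
```

```bash
python3 -m creep '[{"translation":[-0.5,0,3],"angular":[0,0,0],"jaw":0},{"translation":[-4,3,4],"angular":[0,0,0],"jaw":0},{"translation":[-7.5,6,4],"angular":[0,0,0],"jaw":0},{"translation":[-9.6,8.1,2],"angular":[0,0,0],"jaw":0},{"translation":[-9.6,8.1,-1.5],"angular":[0,0,0],"jaw":0},{"translation":[-9.6,8.1,-4],"angular":[0,0,0],"jaw":0},{"translation":[-9.6,8.1,-5.3],"angular":[0,0,0],"jaw":0},{"translation":[-9.6,8.1,-5.7],"angular":[0,0,0],"jaw":0}]' && python3 -m creep '[{"translation":[0,0,0],"angular":[0,0,0],"jaw":0},{"translation":[0,0,0],"angular":[0,0,0],"jaw":0}]'
```

```text
time: 7.18
eef_pos: [0.4163, 0.2286, 0.0114]
tool_rot: [-2.344, -2.092, 0.002]
ft_force: [-9.0, -5.4, 19.5]
opening: 0.0111
grasp_force: 42.0
time: 7.42
eef_pos: [0.4171, 0.2289, 0.0121]
tool_rot: [2.344, 2.091, 0.003]
ft_force: [0.0, -0.4, -0.7]
opening: 0.0114
grasp_force: 39.2
```

```bash
python3 -m creep '[{"translation":[0,0,0],"angular":[0,0,0],"jaw":5},{"translation":[0,0,0],"angular":[0,0,0],"jaw":5},{"translation":[0,0,0],"angular":[0,0,0],"jaw":5},{"translation":[0,0,1],"angular":[0,0,0],"jaw":5},{"translation":[0,0,4],"angular":[0,0,0],"jaw":5},{"translation":[0,0,9],"angular":[0,0,0],"jaw":5},{"translation":[2,-1,14],"angular":[0,0,-9],"jaw":5},{"translation":[5,-3,19],"angular":[0,0,-19],"jaw":5}]' && python3 -m creep '[{"translation":[4,-2,1],"angular":[0,0,-10],"jaw":5},{"translation":[7,-5,1],"angular":[0,0,-20],"jaw":5},{"translation":[9,-6,1],"angular":[0,0,-30],"jaw":5},{"translation":[9,-6,1],"angular":[0,0,-40],"jaw":5},{"translation":[9,-6,1],"angular":[0,0,-50],"jaw":5},{"translation":[9,-6,1],"angular":[0,0,-60],"jaw":5},{"translation":[9,-6,1],"angular":[0,0,-70],"jaw":5},{"translation":[9,-6,1],"angular":[0,0,-71],"jaw":5}]'
python3 - <<'E'
from h import *
c=env.capture('wrist'); save('w2.png',c['color'])
for t,z in(('lid_grip',.019),('lid_centre',.0025),('heel_centre',.028),('square_centre',.028),('box',0)):
    for x in env.spot_point(t,'wrist')[:2]: print(t,round(x['score'],2),np.round(x['location']),onz(c,x['location'],z).round(4))
for t in('heel','square_centre'):
  for x in env.cut_out(t,'wrist')[:2]:
    m=x['region'].astype(np.uint8); cn=max(cv2.findContours(m,0,1)[0],key=cv2.contourArea)[:,0,:]
    w=np.array([onz(c,p,.048)[:2] for p in cn]);print(t,round(x['score'],2),x['location'],cv2.minAreaRect((w*1000).astype(np.float32)))
E
```

```text
time: 8.43
eef_pos: [0.4665, 0.1988, 0.2041]
tool_rot: [2.66, 1.671, 0.002]
ft_force: [1.1, 0.4, -0.0]
opening: 0.0502
grasp_force: 0.0
time: 9.43
eef_pos: [0.5564, 0.1387, 0.212]
tool_rot: [-3.137, 0.177, -0.001]
ft_force: [0.5, -0.0, 0.1]
opening: 0.0496
grasp_force: 0.0
lid_grip 0.84 [200. 280.] [0.4131 0.2308 0.019 ]
lid_grip 0.82 [159. 364.] [0.2785 0.3152 0.019 ]
lid_centre 0.67 [203. 246.] [0.4539 0.2232 0.0025]
lid_centre 0.62 [143. 340.] [0.3105 0.3376 0.0025]
heel_centre 0.64 [281. 133.] [0.5937 0.1065 0.028 ]
square_centre 0.66 [226. 130.] [0.6038 0.1676 0.028 ]
square_centre 0.5 [253. 187.] [0.5354 0.1447 0.028 ]
box 0.67 [257. 132.] [0.5955 0.1329 0.    ]
heel 0.95 [279.2, 135.9] ((591.3696899414062, 109.3695068359375), (33.24551773071289, 65.29328155517578), 81.82904052734375)
heel 0.29 [446.7, 119.4] ((586.64453125, -65.4215087890625), (182.78770446777344, 141.1945037841797), 2.4609568119049072)
square_centre 0.56 [224.7, 132.0] ((603.1142578125, 167.19178771972656), (31.918394088745117, 62.882469177246094), 83.44135284423828)
square_centre 0.21 [448.4, 117.8] ((585.729248046875, -65.40995788574219), (183.97998046875, 140.84982299804688), 2.6646728515625)
```

View pics/w2.png

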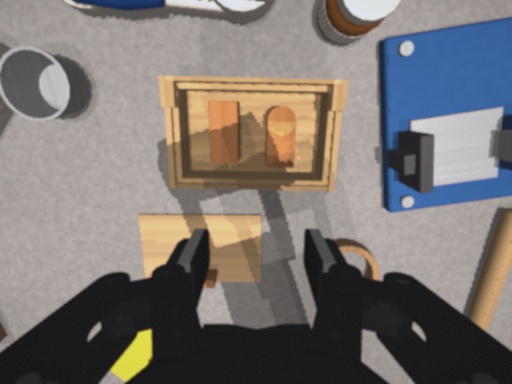

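The view shows the wooden lid flat on the bench at about (200,247), clear of the box. The heel with the rounded end is on the right at (281,135), rounded end away from the lip. The square block is on the left at (224,132). Next I grasp the heel across its width.

```bash
python3 -m creep '[{"translation":[2,-1.5,0],"angular":[0,0,-1],"jaw":4.6},{"translation":[3.6,-3.1,-3],"angular":[0,0,-1],"jaw":4.6},{"translation":[3.6,-3.1,-8],"angular":[0,0,-1],"jaw":4.6},{"translation":[3.6,-3.1,-12],"angular":[0,0,-1],"jaw":4.6},{"translation":[3.6,-3.1,-12],"angular":[0,0,-1],"jaw":4.6}]' 
python3 - <<'E'
from h import *
c=env.capture('wrist'); save('w3.png',c['color']); 
s=env.state(); print(s['eef_pos'],s['tool_rot'])
Rm=rot(s['tool_rot'])
for z in (.0,.019): print('tcp axis px at heel top', proj(c,[s['eef_pos'][0],s['eef_pos'][1],.048]))
for x in env.spot_point('heel_centre','wrist')[:2]: print(round(x['score'],2),np.round(x['location']),onz(c,x['location'],.028).round(4))
for x in env.cut_out('heel','wrist')[:1]:
    m=x['region'].astype(np.uint8); cn=max(cv2.findContours(m,0,1)[0],key=cv2.contourArea)[:,0,:]
    w=np.array([onz(c,p,.048)[:2] for p in cn]);print(round(x['score'],2),x['location'],cv2.minAreaRect((w*1000).astype(np.float32)))
E
```

```text
time: 10.45
eef_pos: [0.5902, 0.1074, 0.0876]
tool_rot: [3.133, -0.205, -0.012]
ft_force: [1.0, -0.4, -0.3]
opening: 0.0456
grasp_force: 0.0
[0.59189228 0.10768598 0.09083526] [ 3.13440038 -0.20476925 -0.00360216]
tcp axis px at heel top [np.float64(255.21589757448052), np.float64(211.34749842324365)]
tcp axis px at heel top [np.float64(255.21589757448052), np.float64(211.34749842324365)]
0.9 [257. 203.] [0.5908 0.1068 0.028 ]
0.64 [379.9, 354.0] ((453.826416015625, 26.983442306518555), (67.799560546875, 16.077678680419922), 29.109813690185547)
```

View pics/w3.png

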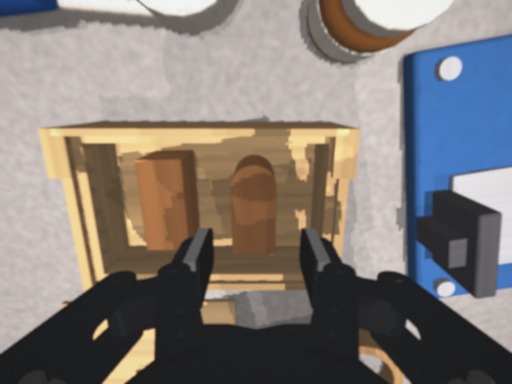

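The heel at (254,210) is centred between the fingers and parallel to them. Going down to grip it.

```bash
python3 -m creep '[{"translation":[0,0,-3],"angular":[0,0,0],"jaw":4.6},{"translation":[0,0,-5.5],"angular":[0,0,0],"jaw":4.6},{"translation":[0,0,-7.2],"angular":[0,0,0],"jaw":4.6},{"translation":[0,0,-7.2],"angular":[0,0,0],"jaw":4.6},{"translation":[0,0,-7.2],"angular":[0,0,0],"jaw":0},{"translation":[0,0,-7.2],"angular":[0,0,0],"jaw":0},{"translation":[0,0,-7.2],"angular":[0,0,0],"jaw":0},{"translation":[0,0,-7.2],"angular":[0,0,0],"jaw":0}]' 40
```

```text
time: 11.6
eef_pos: [0.5936, 0.1079, 0.0212]
tool_rot: [-3.134, 0.205, -0.005]
ft_force: [0.2, 0.3, 6.2]
opening: 0.0295
grasp_force: 41.0
```

```bash
python3 - <<'E'
from h import *
cs={n:env.capture(n) for n in('top','side')}
P={}
for t in ['press_bed','anvil_face','pad','lever_knob','hood_edge']:
    rs=[]
    for n in cs:
        r=env.spot_point(t,n)
        if r: rs.append(ray(cs[n],r[0]['location'])); print(t,n,np.round(r[0]['location'],1),round(r[0]['score'],2))
    if len(rs)==2: P[t]=tri(rs); print('   ',t,P[t].round(4))
c=cs['top']
for t,z in(('press_bed',.024),('anvil_face',.044)):
    for x in env.spot_point(t,'top')[:1]: print(t,'known z',onz(c,x['location'],z).round(4))
# white bed plate in the top image
w=cs['top']['color'].astype(int); m=((w.min(2)>120)&(w.max(2)-w.min(2)<45)).astype(np.uint8); m[:175]=0;m[215:]=0;m[:,:265]=0;m[:,320:]=0
n,l,s,ce=cv2.connectedComponentsWithStats(m); k=1+s[1:,4].argmax(); pts=np.argwhere(l==k)[:,::-1]
W=np.array([onz(c,p,.024)[:2]*1000 for p in pts],np.float32); print(len(W),cv2.minAreaRect(W),W.mean(0))
E
```

```text
press_bed top [289.2 191.7] 0.57
press_bed side [264.1 236.3] 0.58
    press_bed [ 0.5557 -0.0868  0.0217]
anvil_face top [274.8 191.3] 0.71
pad top [303.7 191.6] 0.51
lever_knob top [359.6 182.8] 0.49
lever_knob side [283.7 256.7] 0.66
    lever_knob [ 0.5649 -0.2984  0.1381]
hood_edge top [369.2 185.2] 0.69
hood_edge side [282.2 238.3] 0.73
    hood_edge [ 0.5521 -0.3024  0.2256]
press_bed known z [ 0.5539 -0.0863  0.024 ]
anvil_face known z [ 0.5543 -0.0356  0.044 ]
612 ((554.2223510742188, -90.34439849853516), (79.34115600585938, 97.6151123046875), 2.9138309955596924) [553.9539  -88.40213]
```

```bash
python3 -m creep '[{"translation":[0,0,2],"angular":[0,0,0],"jaw":0},{"translation":[0,0,5],"angular":[0,0,0],"jaw":0},{"translation":[0,0,10],"angular":[0,0,0],"jaw":0},{"translation":[0,0,15],"angular":[0,0,8],"jaw":0},{"translation":[-1,-4,15],"angular":[0,0,18],"jaw":0},{"translation":[-2,-8,15],"angular":[0,0,28],"jaw":0},{"translation":[-3,-12,15],"angular":[0,0,38],"jaw":0},{"translation":[-3.9,-15,15],"angular":[0,0,48],"jaw":0}]' && python3 -m creep '[{"translation":[0,-2,0],"angular":[0,0,10],"jaw":0},{"translation":[0,-4.1,0],"angular":[0,0,20],"jaw":0},{"translation":[0,-4.1,0],"angular":[0,0,30],"jaw":0},{"translation":[0,-4.1,0],"angular":[0,0,40],"jaw":0},{"translation":[0,-4.1,0],"angular":[0,0,50],"jaw":0},{"translation":[0,-4.1,0],"angular":[0,0,52],"jaw":0},{"translation":[0,-4.1,0],"angular":[0,0,52],"jaw":0}]'
python3 - <<'E'
from h import *
s=env.state();print(s['eef_pos'],np.degrees(np.arctan2(*rot(s['tool_rot'])[:2,1][::-1])))
c=env.capture('wrist'); save('w4.png',c['color'])
for t,z in(('press_bed',.024),('anvil_face',.044),('heel_centre',s['eef_pos'][2]+.007)):
    for x in env.spot_point(t,'wrist')[:1]: print(t,round(x['score'],2),np.round(x['location']),onz(c,x['location'],z).round(4))
E
```

```text
time: 13.3
eef_pos: [0.5529, -0.0438, 0.1707]
tool_rot: [2.944, 1.094, 0.001]
ft_force: [-0.8, -0.2, -1.1]
opening: 0.0296
grasp_force: 40.2
time: 14.18
eef_pos: [0.5534, -0.0832, 0.1699]
tool_rot: [2.175, 2.266, 0.001]
ft_force: [1.1, -0.6, -0.6]
opening: 0.0292
grasp_force: 40.2
[ 0.55340408 -0.08323724  0.16990368] 2.358103214697254
press_bed 0.65 [259. 189.] [ 0.5565 -0.0961  0.024 ]
anvil_face 0.76 [258. 139.] [ 0.5524 -0.0423  0.044 ]
heel_centre 0.95 [258. 248.] [ 0.5539 -0.0839  0.1769]
```

View pics/w4.png

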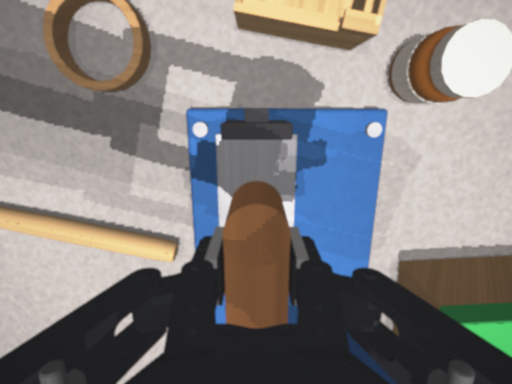

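The heel is held with its rounded end up the picture, at (257,185), facing the dark anvil at (257,130). It is centred on the bed's columns, 217 to 297. Lowering it now.

```bash
python3 -m creep '[{"translation":[0.05,-0.2,-4],"angular":[0,0,0.2],"jaw":0},{"translation":[0.05,-0.2,-8],"angular":[0,0,0.2],"jaw":0},{"translation":[0.05,-0.2,-11],"angular":[0,0,0.2],"jaw":0},{"translation":[0.05,-0.2,-12.5],"angular":[0,0,0.2],"jaw":0},{"translation":[0.05,-0.2,-13.1],"angular":[0,0,0.2],"jaw":0},{"translation":[0.05,-0.2,-13.3],"angular":[0,0,0.2],"jaw":0},{"translation":[0.05,-0.2,-13.3],"angular":[0,0,0.2],"jaw":0}]'
```

```text
time: 15.25
eef_pos: [0.5546, -0.0854, 0.0375]
tool_rot: [2.167, 2.272, 0.002]
ft_force: [0.7, -0.4, -0.5]
opening: 0.0292
grasp_force: 40.2
```

```bash
python3 -m creep '[{"translation":[0,0,-0.1],"angular":[0,0,0],"jaw":0},{"translation":[0,0,-0.1],"angular":[0,0,0],"jaw":0}]'; python3 -m creep '[{"translation":[0,0,0],"angular":[0,0,0],"jaw":4.5},{"translation":[0,0,0],"angular":[0,0,0],"jaw":4.5},{"translation":[0,0,0],"angular":[0,0,0],"jaw":5},{"translation":[0,0,1.5],"angular":[0,0,0],"jaw":5},{"translation":[0,0,5],"angular":[0,0,0],"jaw":5},{"translation":[0,0,10],"angular":[0,0,0],"jaw":5},{"translation":[0,0,15],"angular":[0,0,0],"jaw":5},{"translation":[-5,0,18],"angular":[0,0,0],"jaw":5}]'
python3 - <<'E'
from h import *
c=env.capture('wrist'); save('w5.png',c['color']); print(env.state()['eef_pos'])
for t,z in(('press_bed',.024),('anvil_face',.044),('heel_centre',.044),('pad',.044),('lever_knob',.125),('hood_edge',.24)):
    for x in env.spot_point(t,'wrist')[:1]: print(t,round(x['score'],2),np.round(x['location']),onz(c,x['location'],z).round(4))
E
```

```text
time: 15.5
eef_pos: [0.5547, -0.0855, 0.0372]
tool_rot: [2.167, 2.272, 0.002]
ft_force: [-2.5, 0.3, 6.4]
opening: 0.029
grasp_force: 41.1
time: 16.5
eef_pos: [0.5051, -0.0854, 0.2186]
tool_rot: [2.165, 2.272, 0.003]
ft_force: [-0.7, -0.6, 0.7]
opening: 0.0503
grasp_force: 0.0
[ 0.50114667 -0.08547509  0.2230391 ]
press_bed 0.96 [295. 177.] [ 0.5517 -0.0954  0.024 ]
anvil_face 0.57 [301. 134.] [ 0.5521 -0.0421  0.044 ]
heel_centre 0.8 [300. 173.] [ 0.5547 -0.0856  0.044 ]
pad 0.81 [295. 219.] [ 0.5538 -0.1418  0.044 ]
lever_knob 0.3 [146. 370.] [ 0.3992 -0.2842  0.125 ]
hood_edge 0.61 [300. 172.] [ 0.5215 -0.0415  0.24  ]
```

View pics/w5.png

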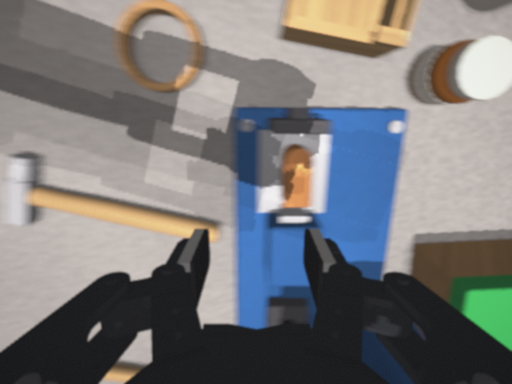

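The heel sits on the bed at about (297,177), flat and square, with its rounded end towards the anvil. By the pad and anvil points it lies about 6 mm past the bed centre, which is inside the limits. Next is the lever: I turn the tool so the wrist camera side faces the robot, then lean it.

```bash
python3 -m creep '[{"translation":[-1.5,-3,2],"angular":[0,0,10],"jaw":5.5},{"translation":[-3,-6,3],"angular":[0,0,20],"jaw":6},{"translation":[-4,-9,3],"angular":[0,0,30],"jaw":6},{"translation":[-6,-12,3],"angular":[0,0,40],"jaw":6},{"translation":[-7,-15,3],"angular":[0,0,50],"jaw":6},{"translation":[-7,-18,3],"angular":[0,0,60],"jaw":6},{"translation":[-7,-21,3],"angular":[0,0,70],"jaw":6},{"translation":[-7,-21,3],"angular":[0,0,80],"jaw":6}]' && python3 -m creep '[{"translation":[0,0,0],"angular":[0,0,9.7],"jaw":6},{"translation":[0,0,0],"angular":[0,0,9.7],"jaw":6}]' && python3 -m creep '[{"translation":[0,0,0],"angular":[0,-10,0],"jaw":6},{"translation":[0,0,0],"angular":[0,-20,0],"jaw":6},{"translation":[0,0,0],"angular":[0,-30,0],"jaw":6},{"translation":[0,0,0],"angular":[0,-40,0],"jaw":6},{"translation":[0,0,0],"angular":[0,-42,0],"jaw":6},{"translation":[0,0,0],"angular":[0,-42,0],"jaw":6},{"translation":[0,0,0],"angular":[0,-42,0],"jaw":6}]'
python3 - <<'E'
from h import *
s=env.state(); print(s['eef_pos'],rot(s['tool_rot']).round(3),s['joint_positions'].round(2))
W=env.capture('wrist'); save('w6.png',W['color']); print(W['eye'])
S=env.capture('side')
a=env.spot_point('lever_knob','wrist');b=env.spot_point('lever_knob','side')
print([(np.round(x['location'],1),x['score']) for x in a[:2]+b[:2]])
if a: print('w z.125',onz(W,a[0]['location'],.125))
if b: print('s z.125',onz(S,b[0]['location'],.125))
print('s manual',onz(S,(285,259.2),.125))
if a and b: print(tri([ray(W,a[0]['location']),ray(S,b[0]['location'])]))
E
```

```text
time: 17.85
eef_pos: [0.4338, -0.2969, 0.2434]
tool_rot: [-0.194, -3.133, -0.003]
ft_force: [0.5, -0.4, -0.1]
opening: 0.0599
grasp_force: 0.0
time: 18.1
eef_pos: [0.4341, -0.2953, 0.244]
tool_rot: [0.064, -3.139, -0.003]
ft_force: [1.2, -0.1, -0.3]
opening: 0.06
grasp_force: 0.0
time: 18.98
eef_pos: [0.4343, -0.2953, 0.2456]
tool_rot: [-0.049, 2.409, -0.018]
ft_force: [1.2, 0.1, -0.1]
opening: 0.0602
grasp_force: 0.0
[ 0.43425634 -0.29529558  0.24555731] [[-0.743 -0.031  0.669]
 [-0.041  0.999  0.   ]
 [-0.668 -0.027 -0.744]] [-0.97 -0.34  1.87  0.63  1.22 -2.69]
[ 0.28602653 -0.29873206  0.30482419]
[(array([256.6, 181.2]), 0.58), (array([284.6, 257.8]), 0.66)]
w z.125 [ 0.55751406 -0.29510593  0.125     ]
s z.125 [ 0.56271682 -0.29179228  0.125     ]
s manual [ 0.56210282 -0.29761491  0.125     ]
[ 0.56155208 -0.29374652  0.12434405]
```

View pics/w6.png

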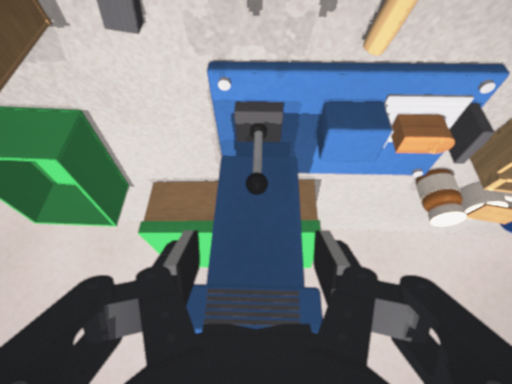

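The black knob is at (257,182), upright and midway between the fingers (columns 190 and 320). The heel is at (422,132) and undisturbed. I'll approach along the tool axis.

```bash
python3 -m creep '[{"translation":[3,0,-2.5],"angular":[0,0,0],"jaw":6},{"translation":[6,0,-5.5],"angular":[0,0,0],"jaw":6},{"translation":[9,0.1,-8.5],"angular":[0,0,0],"jaw":6},{"translation":[11.5,0.1,-11],"angular":[0,0,0],"jaw":6},{"translation":[13.8,0.1,-13.4],"angular":[0,0,0],"jaw":6},{"translation":[13.8,0.1,-13.4],"angular":[0,0,0],"jaw":6}]'
python3 - <<'E'
from h import *
s=env.state(); print(s['joint_positions'].round(2),rot(s['tool_rot'])[:,2].round(2))
W=env.capture('side'); save('s7.png',cv2.resize(W['color'][180:320,200:360],None,fx=4,fy=4,interpolation=cv2.INTER_CUBIC))
E
```

```text
time: 19.92
eef_pos: [0.5721, -0.2928, 0.1085]
tool_rot: [-0.051, 2.412, -0.014]
ft_force: [-0.9, -0.1, -0.1]
opening: 0.06
grasp_force: 0.0
[-0.73  0.1   1.75  0.66  0.82 -2.68] [ 0.67  0.   -0.75]
```

View pics/s7.png

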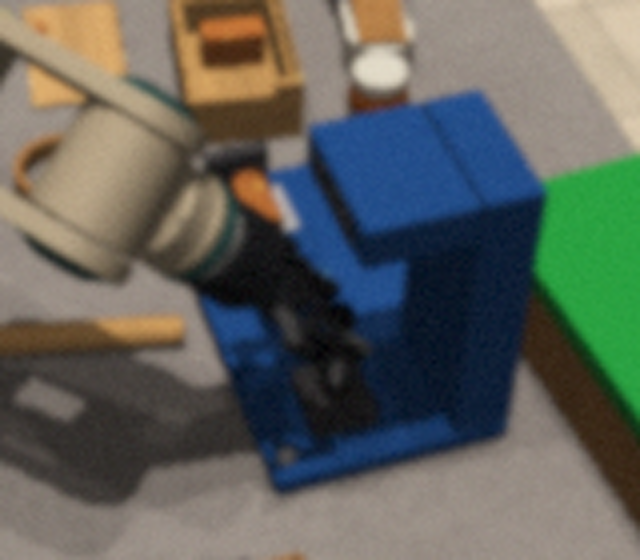

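The fingers straddle the knob under the hood, at about (340,370) in the crop, without touching it. Now I push towards +y.

```bash
python3 -m creep '[{"translation":[0,1,0],"angular":[0,0,0],"jaw":6},{"translation":[0,1.8,0],"angular":[0,0,0],"jaw":6},{"translation":[0,2.5,-0.1],"angular":[0,0,0],"jaw":6},{"translation":[0,3.2,-0.2],"angular":[0,0,0],"jaw":6},{"translation":[-0.1,3.9,-0.4],"angular":[0,0,0],"jaw":6},{"translation":[-0.1,4.5,-0.6],"angular":[0,0,0],"jaw":6},{"translation":[-0.1,4.9,-0.7],"angular":[0,0,0],"jaw":6},{"translation":[-0.1,4.9,-0.7],"angular":[0,0,0],"jaw":6}]'
```

```text
time: 20.98
eef_pos: [0.571, -0.2457, 0.1046]
tool_rot: [-0.05, 2.408, -0.021]
ft_force: [-2.6, -4.9, 1.6]
opening: 0.0601
grasp_force: 2.6
```

```bash
python3 -m creep '[{"translation":[0,0.4,-0.1],"angular":[0,0,0],"jaw":6},{"translation":[0,0.8,-0.1],"angular":[0,0,0],"jaw":6},{"translation":[0,1.0,-0.1],"angular":[0,0,0],"jaw":6},{"translation":[0,1.0,-0.1],"angular":[0,0,0],"jaw":6}]'
python3 - <<'E'
from h import *
c=env.capture('wrist'); save('w8.png',c['color'])
E
```

```text
time: 21.48
eef_pos: [0.5704, -0.2368, 0.1022]
tool_rot: [-0.048, 2.409, -0.023]
ft_force: [4.2, -11.9, -6.1]
opening: 0.0602
grasp_force: 6.4
```

View pics/w8.png

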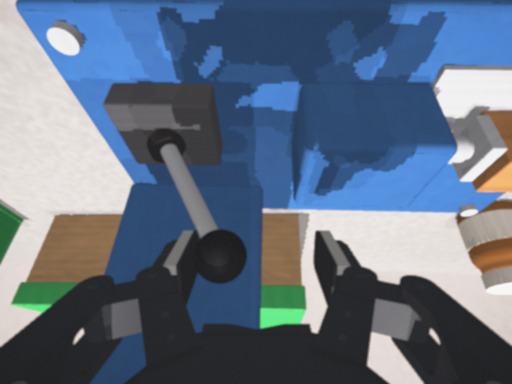

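The lever leans towards the bed with its knob at (219,256), held by the finger. The ram pad at (482,148) is against the heel. The push is about 12 N, so I'll hold for more than a second.

```bash
python3 -m creep '[{"translation":[0,0.15,0],"angular":[0,0,0],"jaw":6},{"translation":[0,0.15,0],"angular":[0,0,0],"jaw":6},{"translation":[0,0.15,0],"angular":[0,0,0],"jaw":6},{"translation":[0,0.15,0],"angular":[0,0,0],"jaw":6},{"translation":[0,0.15,0],"angular":[0,0,0],"jaw":6},{"translation":[0,0.15,0],"angular":[0,0,0],"jaw":6},{"translation":[0,0.15,0],"angular":[0,0,0],"jaw":6},{"translation":[0,0.15,0],"angular":[0,0,0],"jaw":6}]'; python3 -m creep '[{"translation":[0,0,0],"angular":[0,0,0],"jaw":6},{"translation":[0,0,0],"angular":[0,0,0],"jaw":6},{"translation":[0,0,0],"angular":[0,0,0],"jaw":6},{"translation":[0,0,0],"angular":[0,0,0],"jaw":6}]'
python3 - <<'E'
from h import *
c=env.capture('wrist');print([(np.round(x['location']),x['score']) for t in('heel_centre','pad') for x in env.spot_point(t,'wrist')[:1]])
E
python3 -m creep '[{"translation":[0,-0.8,0.1],"angular":[0,0,0],"jaw":6},{"translation":[0,-1.6,0.3],"angular":[0,0,0],"jaw":6},{"translation":[0.1,-2.5,0.5],"angular":[0,0,0],"jaw":6},{"translation":[0.1,-3.4,0.6],"angular":[0,0,0],"jaw":6},{"translation":[0.1,-4.3,0.7],"angular":[0,0,0],"jaw":6},{"translation":[0.1,-5.2,0.8],"angular":[0,0,0],"jaw":6},{"translation":[0.1,-6,0.8],"angular":[0,0,0],"jaw":6},{"translation":[0.1,-6,0.8],"angular":[0,0,0],"jaw":6}]'
```

```text
time: 22.52
eef_pos: [0.5702, -0.2357, 0.102]
tool_rot: [-0.047, 2.41, -0.023]
ft_force: [5.1, -13.6, -7.7]
opening: 0.06
grasp_force: 7.0
time: 23.02
eef_pos: [0.5702, -0.2357, 0.102]
tool_rot: [-0.047, 2.41, -0.023]
ft_force: [4.7, -14.3, -7.3]
opening: 0.06
grasp_force: 7.0
[(array([464., 152.]), 0.82)]
time: 24.18
eef_pos: [0.5718, -0.2943, 0.1113]
tool_rot: [-0.05, 2.408, -0.019]
ft_force: [-0.4, -0.4, -0.8]
opening: 0.0598
grasp_force: 0.0
```

```bash
python3 -m creep '[{"translation":[0,0,0],"angular":[0,0,0],"jaw":6},{"translation":[0,0,0],"angular":[0,0,0],"jaw":6},{"translation":[-2,0,1.9],"angular":[0,0,0],"jaw":6},{"translation":[-5,0,4.8],"angular":[0,0,0],"jaw":6},{"translation":[-8,0,7.8],"angular":[0,0,0],"jaw":6},{"translation":[-11,0,10.8],"angular":[0,0,0],"jaw":6},{"translation":[-14,0,13.5],"angular":[0,0,0],"jaw":6},{"translation":[-14,0,13.5],"angular":[0,0,0],"jaw":6}]'
python3 - <<'E'
from h import *
c=env.capture('wrist'); save('w9.png',c['color'])
for t,z in(('heel_centre',.044),('press_bed',.024),('anvil_face',.044),('lever_knob',.125)):
    for x in env.spot_point(t,'wrist')[:1]: print(t,round(x['score'],2),np.round(x['location']),onz(c,x['location'],z).round(4))
E
```

```text
time: 25.18
eef_pos: [0.4314, -0.2947, 0.2493]
tool_rot: [-0.05, 2.405, -0.026]
ft_force: [1.0, 0.5, -0.1]
opening: 0.0602
grasp_force: 0.0
heel_centre 0.56 [435. 134.] [ 0.5575 -0.0673  0.044 ]
press_bed 0.7 [418. 123.] [ 0.5588 -0.0837  0.024 ]
lever_knob 0.63 [256. 180.] [ 0.5587 -0.2959  0.125 ]
```

View pics/w9.png

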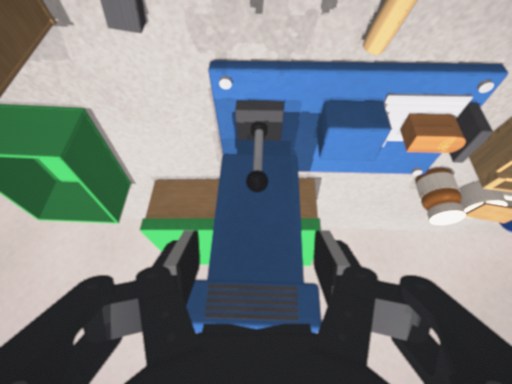

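The lever is upright, with its knob at (257,180). The heel lies flat against the anvil at (432,134), which puts its centre about +18 mm along the bed, inside the limit. I'm handing in.

```bash
python3 -c "
from rig import env
print(env.close_job())"
```

```text
the job is handed in; nothing more can be done
None
```

The whole job was carried out and handed in at about 25 s, with no verdict returned: the lid is flat on the bench, the heel is on the bed against the anvil after a squeeze of over 1 s, and the lever is back upright.

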